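# Sort batteries and erasers into a divided desk box and shut it

### The arm

A 6-joint arm with a two-finger parallel gripper is mounted at the origin on a cart in front of the work surface, level with it; the furniture and walls round the work are solid. World frame = base frame: x ahead of the robot, y to its left, z up, the work surface at z = 0. Lengths are in mm, angles in degrees, forces in N, time in s.
With the tool pointing down it reaches from about 300 to 850 mm from the base axis. Payload 4.2 kg.
Tool frame: the origin (TCP) lies at the very end of the fingers, on their centre line; the grasp point (between the pads) lies 19 mm behind it (env.grasp_offset is the distance from the TCP to the grasp point, in mm); z points along the fingers, y is the line along which they close (so a half turn about z gives the same grasp; the last joint's range is limited). The gripper opens to 91 mm and grips with 3 to 60 N. Pads are 32 mm wide; open, the fingers measure 118 mm over their backs; the gripper's body (76 mm by 178 mm) begins 60 mm behind the grasp point.
Start: joints at [74.083, 18.312, 89.639, -0, 72.044, -1.146], TCP at [146.601, 556.017, 186.576] pointing down, gripper open.
Joint ranges: [-177.97, 177.97], [-48.28, 115.42], [12.27, 149.76], [-77.06, 257.06], [2.81, 150.46], [-146.56, 146.56]. Speed limits (degrees/s): [147.25, 147.25, 180, 180, 180, 180].

### API

Orientations are given as [roll, pitch, yaw] about the fixed x, y, z axes, in that order (R = Rz(yaw) Ry(pitch) Rx(roll)).
In Python, from workcell import env, eyes gives the robot as it stands.
- The arm moves only by the tool send_rows, never from a script. Its arguments are lists of equal length, an entry for each row: "grip": the opening, from -1 (shut) to 1 (fully open), so that 0 is half open; "xyz": the shift along the world's x, y, z in m, a list of three; "yaw": the turn about the world's z in degrees. A call has 1 to 8 rows; each row is the pose to reach, as a shift and turn from the pose commanded when the call began; what a row does not reach only later rows make up. A row lasts 1/12 s, in which the tool goes at most 41.7 mm and 7.16 degrees, less where a joint would pass 70% of its speed; a pose out of reach is approached as far as the arm can. A call with a gripper value outside its range is refused whole. The fingers move at their own pace and stop on an object; "grip_force" is the grip in N (left out, the last holds). Time passes only in rows, so rows that repeat a pose let the fingers close. It gives the time, the measured TCP pose, the force, the opening and the grip force at its end, in the units of the state.
- env.state(): the state, without advancing time (a new reading comes with each control period).
- eyes.grab_frame(name): name is "side" or "top"; returns a dict with "frame" (480x640x3 uint8, red, green, blue), "fx", "fy", "cx", "cy" (pixels), "pose" (4x4, takes a point from camera to world coordinates). Camera axes: x right, y down, z forward; pixel columns grow to the right and rows downward; lengths in mm; the calibration is good to about 2 mm. A picture is of the moment at which its call begins. There is no depth.
- env.job_done(): hands the job in; it is judged then, once.
The state is a dict: "time_s": time; "qpos": joint angles; "qvel": joint speeds; "effort": joint torques, N m; "ee_pos": TCP position; "ee_rot": TCP orientation; "force": force on the tool from outside, world axes, zero at the start; "torque": the same for the moment, N m; "gripper_width": finger opening in mm; "gripper_force": force on a finger pad.
Only numpy, scipy, OpenCV 4.12 (cv2) and the standard library are available. Lean on these libraries where they do the work, as an engineer would, in place of code of your own. Each camera call takes 0.05 s, during which the arm holds its last target. There are 200 camera calls.

### The job

Sort the two batteries and the eraser that lie loose on the desk into the open wooden box, each into the compartment that already holds one of its kind, and then shut the lid fully. Keep the ones already in the box in their compartments, and leave the other things on the desk where they are.

Things in the scene. Friction and masses are not known exactly. Their poses are not given: they have to be found in the camera images.
- box: Fixed rosewood box, open lid hinged at its back. Origin: underside; x to its back, y left, z up. Outside x -71 (knob -85) to 80, y -110 to 110, rim 75 mm high. Inside x -69 to 73, y -103 to 103, floor at z = 46. A 5 mm divider at y = 0 (13 mm thick at its ends), 73 mm high, makes a left and a right compartment, 142 x 100 mm, 29 deep. The drawer below does not open.
- box_lid (a joint): Lid angle, rad: 0 shut, 1.57 upright, 1.66 its stop. Hinge axis along the box's y at x = 80, z = 76 mm of the box. Stiff hinge: the lid stays where it is left; pushing its free edge takes about 2 to 5 N. The lid is 220 mm wide, 150 mm from hinge to free edge, a shallow cap 29 mm thick; shut, its top is 105 mm above the desk.
- lid_edge (a point): Middle of the lid's free edge on its outer face: 150 mm from the hinge axis along the lid, 29 mm out from it. Shut, it is the front upper edge, 105 mm above the desk; while the lid stands open the outer face looks to the back, away from the robot, and this edge is at the top.
- battery_a: One of the two batteries to sort, loose on the desk: AA battery, a cylinder 15 mm thick and 50 mm long, dark with a copper-coloured end. Origin: centre of its underside as it lies; its y axis runs along its length.
- battery_b: The other battery to sort, loose on the desk: AA battery, a cylinder 15 mm thick and 50 mm long, dark with a copper-coloured end. Origin: centre of its underside as it lies; its y axis runs along its length.
- eraser_a: The eraser to sort, loose on the desk: plain eraser, a rounded block 20 mm wide, 44 mm long, 11 mm thick. Origin: centre of its underside; its y axis runs along its length.
- battery_kept: The battery already in the box, in the rear half of one compartment, lying roughly along the box's x; it marks the battery compartment: AA battery, a cylinder 15 mm thick and 50 mm long, dark with a copper-coloured end. Origin: centre of its underside as it lies; its y axis runs along its length.
- eraser_kept: The eraser already in the box, in the rear half of the other compartment, lying roughly along the box's x; it marks the eraser compartment: plain eraser, a rounded block 20 mm wide, 44 mm long, 11 mm thick. Origin: centre of its underside; its y axis runs along its length.
- matchbox_1: Matchbox 36 x 55 x 14 mm, loose on the desk; leave it. Origin: centre of its underside.
- wax_stick_1: Stick of red wax 11 x 90 x 11 mm, loose near the right edge of the desk; leave it. Origin: centre of its underside.

How it is judged (in metres and radians):
On the way:
1. both batteries and the eraser lie in their right compartments, the lid still open ((((x of battery_a in the frame of box between -0.069 and 0.073 m and z of battery_a in the frame of box between 0.04 and 0.078 m and y of battery_a in the frame of box between 0.012 and 0.103 m) and (x of battery_b in the frame of box between -0.069 and 0.073 m and z of battery_b in the frame of box between 0.04 and 0.078 m and y of battery_b in the frame of box between 0.012 and 0.103 m) and (x of battery_kept in the frame of box between -0.069 and 0.073 m and z of battery_kept in the frame of box between 0.04 and 0.078 m and y of battery_kept in the frame of box between 0.012 and 0.103 m) and (x of eraser_a in the frame of box between -0.069 and 0.073 m and z of eraser_a in the frame of box between 0.04 and 0.078 m and y of eraser_a in the frame of box between -0.103 and -0.012 m) and (x of eraser_kept in the frame of box between -0.069 and 0.073 m and z of eraser_kept in the frame of box between 0.04 and 0.078 m and y of eraser_kept in the frame of box between -0.103 and -0.012 m)) or ((x of battery_a in the frame of box between -0.069 and 0.073 m and z of battery_a in the frame of box between 0.04 and 0.078 m and y of battery_a in the frame of box between -0.103 and -0.012 m) and (x of battery_b in the frame of box between -0.069 and 0.073 m and z of battery_b in the frame of box between 0.04 and 0.078 m and y of battery_b in the frame of box between -0.103 and -0.012 m) and (x of battery_kept in the frame of box between -0.069 and 0.073 m and z of battery_kept in the frame of box between 0.04 and 0.078 m and y of battery_kept in the frame of box between -0.103 and -0.012 m) and (x of eraser_a in the frame of box between -0.069 and 0.073 m and z of eraser_a in the frame of box between 0.04 and 0.078 m and y of eraser_a in the frame of box between 0.012 and 0.103 m) and (x of eraser_kept in the frame of box between -0.069 and 0.073 m and z of eraser_kept in the frame of box between 0.04 and 0.078 m and y of eraser_kept in the frame of box between 0.012 and 0.103 m))) and value of joint box_lid above 0.8 rad and not (contact force between the fingers and battery_a above 0.05 N) and not (contact force between the fingers and battery_b above 0.05 N) and not (contact force between the fingers and battery_kept above 0.05 N) and not (contact force between the fingers and eraser_a above 0.05 N) and not (contact force between the fingers and eraser_kept above 0.05 N)), for 0.2 s.
At the end, for the whole second after the job is handed in: All batteries lie in the compartment that holds the kept battery, both erasers in that of the kept eraser, at rest: origins inside the walls, over 12 mm from the divider's middle plane, 40 to 78 mm above the box's underside. The lid is shut to within 0.04 rad ((((x of battery_a in the frame of box between -0.069 and 0.073 m and z of battery_a in the frame of box between 0.04 and 0.078 m and y of battery_a in the frame of box between 0.012 and 0.103 m) and (x of battery_b in the frame of box between -0.069 and 0.073 m and z of battery_b in the frame of box between 0.04 and 0.078 m and y of battery_b in the frame of box between 0.012 and 0.103 m) and (x of battery_kept in the frame of box between -0.069 and 0.073 m and z of battery_kept in the frame of box between 0.04 and 0.078 m and y of battery_kept in the frame of box between 0.012 and 0.103 m) and (x of eraser_a in the frame of box between -0.069 and 0.073 m and z of eraser_a in the frame of box between 0.04 and 0.078 m and y of eraser_a in the frame of box between -0.103 and -0.012 m) and (x of eraser_kept in the frame of box between -0.069 and 0.073 m and z of eraser_kept in the frame of box between 0.04 and 0.078 m and y of eraser_kept in the frame of box between -0.103 and -0.012 m)) or ((x of battery_a in the frame of box between -0.069 and 0.073 m and z of battery_a in the frame of box between 0.04 and 0.078 m and y of battery_a in the frame of box between -0.103 and -0.012 m) and (x of battery_b in the frame of box between -0.069 and 0.073 m and z of battery_b in the frame of box between 0.04 and 0.078 m and y of battery_b in the frame of box between -0.103 and -0.012 m) and (x of battery_kept in the frame of box between -0.069 and 0.073 m and z of battery_kept in the frame of box between 0.04 and 0.078 m and y of battery_kept in the frame of box between -0.103 and -0.012 m) and (x of eraser_a in the frame of box between -0.069 and 0.073 m and z of eraser_a in the frame of box between 0.04 and 0.078 m and y of eraser_a in the frame of box between 0.012 and 0.103 m) and (x of eraser_kept in the frame of box between -0.069 and 0.073 m and z of eraser_kept in the frame of box between 0.04 and 0.078 m and y of eraser_kept in the frame of box between 0.012 and 0.103 m))) and value of joint box_lid below 0.04 rad and linear speed of each of battery_a, battery_b, battery_kept, eraser_a, eraser_kept below 0.02 m/s); the robot touches nothing.
It fails at once if another thing on the desk is moved by more than 20 mm or tipped (distance of any of matchbox_1, wax_stick_1 from where it was at the start of the episode above 0.02 m or angle between any of matchbox_1, wax_stick_1's own z axis and vertical above 0.4 rad).
It fails at once if the battery or the eraser that was kept in the box is taken out or moved by more than 90 mm (distance of any of battery_kept, eraser_kept from where it was at the start of the episode above 0.09 m).
It also fails if it takes over 72 s, if anything falls off the work surface, if the arm or the gripper's body presses on something with over 40 N, if the wrist force passes 120 N, or if a joint passes its speed limit or range.

## Working session

There is one attempt and no reset: what is moved stays moved. The work goes in short steps, Python scripts to look and compute and a tool call to move; the robot and the scene stay as the last step left them, time stands still between calls to the robot, and variables do not carry over. Pictures are saved under pics/ and viewed, at most 10 in all, crops included, and the job is handed in when it is done.

Besides the shell and the picture viewer there is one more tool, called after "Emit:" by a JSON object that holds its "api" and its "payload", one argument or row to a line. send_rows: Moves the arm, as the interface text tells. Its arguments: {"type":"object","properties":{"grip":{"type":"array"},"xyz":{"type":"array"},"yaw":{"type":"array"},"grip_force":{"type":"number"}},"required":["grip","xyz","yaw"]}

```bash
mkdir -p pics
cat > h.py <<'E'
import numpy as np, cv2
from workcell import env, eyes
def grab(n,f):
    g=eyes.grab_frame(n); cv2.imwrite('pics/'+f,cv2.cvtColor(g['frame'],cv2.COLOR_RGB2BGR)); return g
def ray(g,u,v,z):
    P=np.array(g['pose']); d=P[:3,:3]@np.array([(u-g['cx'])/g['fx'],(v-g['cy'])/g['fy'],1]); o=P[:3,3]
    return o+d*(z-o[2])/d[2]
def proj(g,p):
    P=np.array(g['pose']); c=P[:3,:3].T@(np.array(p)-P[:3,3]); return g['fx']*c[0]/c[2]+g['cx'],g['fy']*c[1]/c[2]+g['cy']
E
python3 - <<'E'
from h import *
import pickle
for n in('top','side'):
    g=grab(n,n+'0.png'); pickle.dump(g,open(n+'.pkl','wb')); print(n,np.round(g['pose'],3).tolist(),g['fx'],g['cx'],g['cy'])
s=env.state(); print(s['ee_pos'],s['ee_rot'],s['gripper_width'],s['time_s'])
E
```

```text
top [[0.016, -0.997, 0.074, 426.769], [-1.0, -0.017, -0.006, -32.294], [0.007, -0.074, -0.997, 1538.712], [0.0, 0.0, 0.0, 1.0]] 625.0070078708268 320.44049139386277 237.54688689221567
side [[0.879, -0.199, 0.433, 22.787], [-0.477, -0.359, 0.802, -962.335], [-0.004, -0.912, -0.411, 569.249], [0.0, 0.0, 0.0, 1.0]] 499.73920639956157 314.2994272596695 244.83023815298168
[146.47981225 555.52004307 185.82627857] [-1.79912363e+02 -2.14689257e-03  1.65227825e+02] 91.25112194172458 0.1
```

View pics/top0.png

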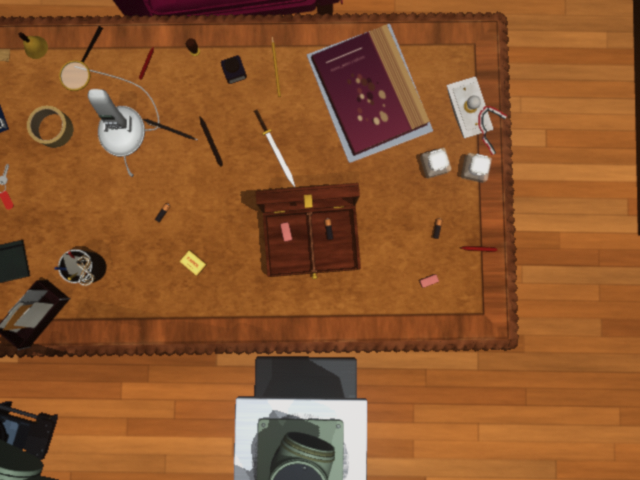

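View pics/side0.png

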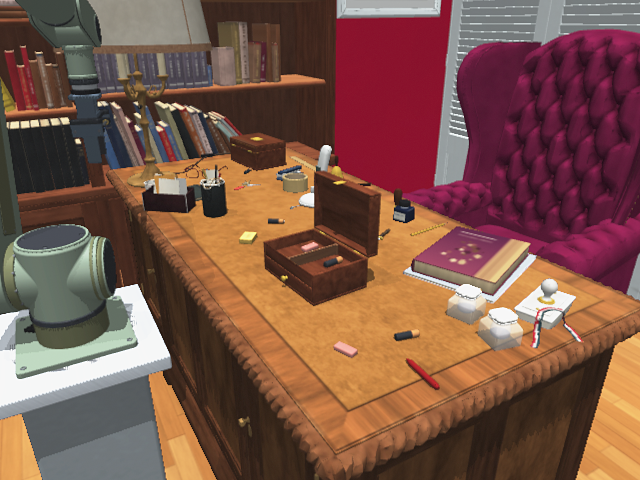

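The top view shows loose batteries at about (162,213) and (437,229), and the loose eraser at (429,281). The box is centred at about (311,240), with its eraser compartment on image left (+y) and its battery compartment on the right (-y). The matchbox is at (192,263) and the wax at (479,248).

Run:
```python
from h import *
import pickle
g=pickle.load(open('top.pkl','rb')); im=g['frame'].astype(int); hsv=cv2.cvtColor(g['frame'],cv2.COLOR_RGB2HSV).astype(int)
def comp(name,mask,c,z,r=24,minA=5):
    u,v=c; m=np.zeros(mask.shape,np.uint8); m[v-r:v+r,u-r:u+r]=mask[v-r:v+r,u-r:u+r]
    n,l,s,ce=cv2.connectedComponentsWithStats(m)
    k=1+np.argmax(s[1:,4]); pts=np.argwhere(l==k)[:,::-1].astype(np.float32)
    W=np.array([ray(g,p[0],p[1],z)[:2] for p in pts],np.float32); R=cv2.minAreaRect(W)
    C=np.cov(W.T); w,V=np.linalg.eigh(C); a=np.degrees(np.arctan2(V[1,1],V[0,1]))
    print(name,len(pts),np.round(ce[k],1),'world',np.round(W.mean(0),1),'rect',np.round(R[0],1),np.round(R[1],1),'longaxis deg',round(a,1))
dark=(im.max(2)<70)
cop=lambda: None
for n,c,z in(('b1',(162,213),12),('b2',(437,229),12),('bk',(329,229),58)):
    u,v=c
    comp(n+' dark',dark.astype(np.uint8),c,z,14)
    cp=((hsv[...,2]>190)&(hsv[...,1]>80)).astype(np.uint8)
    try: comp(n+' cop',cp,c,z,14)
    except Exception as e: print(e)
pink=((im[...,0]>170)&(im[...,2]>80)&(hsv[...,1]<150)).astype(np.uint8)
comp('er',pink,(429,281),11); comp('ek',pink,(286,232),57)
yel=((im[...,0]>180)&(im[...,1]>160)).astype(np.uint8)
comp('match',yel,(192,263),14)
comp('wax',((im[...,0]>110)&(im[...,1]<50)).astype(np.uint8),(479,248),11)
C=[]
a=[]
for n,(u0,v0,u1,v1) in dict(b1=(145,198,180,228),b2=(420,212,455,246)).items():
    a.append(cv2.resize(g['frame'][v0:v1,u0:u1],(250,220),interpolation=0))
b=cv2.resize(g['frame'][175:285,245:370],(500,440),interpolation=0)
cv2.imwrite('pics/c1.png',cv2.cvtColor(np.hstack([np.vstack(a),b]),cv2.COLOR_RGB2BGR))
```

```text
b1 dark 63 [160.2 215.3] world [588.8 352.5] rect [589.2 352.5] [12.4 29.8] longaxis deg 148.4
b1 cop 5 [165.2 207.2] world [609. 341.] rect [608.9 340.9] [1.8 6.9] longaxis deg 136.8
b2 dark 74 [435.9 231.4] world [ 560.8 -324.3] rect [ 561.  -324.4] [14.4 30.5] longaxis deg 168.4
b2 cop 3 [439. 222.] world [ 584.1 -331.9] rect [ 584.1 -331.9] [4.9 0. ] longaxis deg -179.9
bk dark 175 [325.7 234.5] world [545.  -53.3] rect [548.4 -49.2] [33.4 42.8] longaxis deg 118.1
bk cop 4 [328.  222.5] world [573.6 -58.3] rect [573.6 -58.3] [7.2 0. ] longaxis deg -179.1
er 116 [429.2 280.7] world [ 439.7 -308.3] rect [ 439.7 -308.4] [16.8 40.5] longaxis deg 112.1
ek 121 [285.9 231.5] world [550.4  41.6] rect [550.4  41.6] [40.7 16.7] longaxis deg -167.7
match 284 [192.3 262.6] world [474.2 270. ] rect [474.5 270.1] [52.4 33.9] longaxis deg 51.0
wax 75 [479.6 248.5] world [ 520.5 -431.9] rect [ 519.9 -435.3] [78.6  6.7] longaxis deg 88.2
```

View pics/c1.png

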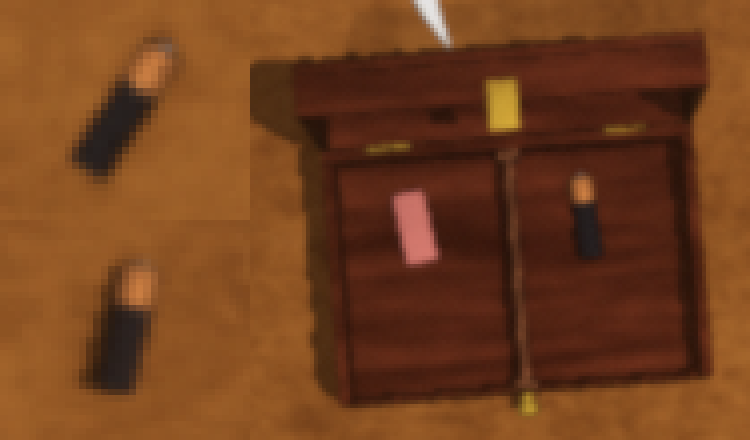

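The crop shows clear ends. Battery 1 runs from (157.6,220.9) to (168.1,204.1), and battery 2 from (436.1,238) to (439.7,218.5). The box's front rim corners are at about (268.7,275.7) and (360,268).

```bash
python3 - <<'E'
from h import *
import pickle
g=pickle.load(open('top.pkl','rb')); s=pickle.load(open('side.pkl','rb'))
for n,a,b,z in(('b1',(157.6,220.9),(168.1,204.1),8),('b2',(436.1,238),(439.7,218.5),8),('front',(268.7,275.7),(360,268),75)):
    A,B=ray(g,*a,z),ray(g,*b,z); d=B-A
    print(n,A.round(1),B.round(1),'mid',((A+B)/2).round(1),'len',np.hypot(*d[:2]).round(1),'ang',np.degrees(np.arctan2(d[1],d[0])).round(1))
    if n=='front':
        m=(A+B)/2; t=np.arctan2(d[1],d[0])+np.pi/2; ex=np.array([np.cos(t),np.sin(t)]); ey=np.array([-ex[1],ex[0]])
        o=m[:2]+71*ex; print('box',o,np.degrees(t))
        for lx,ly,lz in((-71,110,75),(-71,-110,75),(80,110,75),(80,-110,75),(-85,0,60),(-69,0,73),(73,0,73)):
            p=[*(o+lx*ex+ly*ey),lz]; print(lx,ly,np.round(p,0),'top',np.round(proj(g,p),1),'side',np.round(proj(s,p),1))
        for p in((550,42),(550,-54)):
            q=np.array(p)-o; print('kept in box',q@ex,q@ey)
E
python3 - <<'E'
import cv2
im=cv2.imread('pics/side0.png'); cv2.imwrite('pics/c2.png',cv2.resize(im[165:375,210:490],(800,600),interpolation=cv2.INTER_CUBIC))
E
```

```text
b1 [575.3 359.4   8. ] [617.3 335.1   8. ] mid [596.3 347.3   8. ] len 48.5 ang -30.1
b2 [ 544.8 -325.6    8. ] [ 593.2 -334.3    8. ] mid [ 569. -330.    8.] len 49.1 ang -10.3
front [444.7  78.6  75. ] [ 466.2 -134.6   75. ] mid [455.4 -28.   75. ] len 214.3 ang -84.2
box [526.0769451  -20.85114714] 5.7632526520521505
-71 110 [444.  81.  75.] top [267.5 275.8] side [263.1 241.4]
-71 -110 [ 466. -137.   75.] top [361.2 267.9] side [313.6 276. ]
80 110 [595.  97.  75.] top [262.5 211.8] side [314.1 228.1]
80 -110 [ 617. -122.   75.] top [355.5 204.1] side [368.6 258.3]
-85 0 [442. -29.  60.] top [314.9 277.9] side [281.4 264.9]
-69 0 [457. -28.  73.] top [314.3 271. ] side [287.3 258. ]
73 0 [599. -14.  73.] top [309.3 211. ] side [337.2 243.6]
kept in box 30.11353037540178 60.13114451878558
kept in box 20.47338341069632 -35.38360599912594
```

View pics/c2.png

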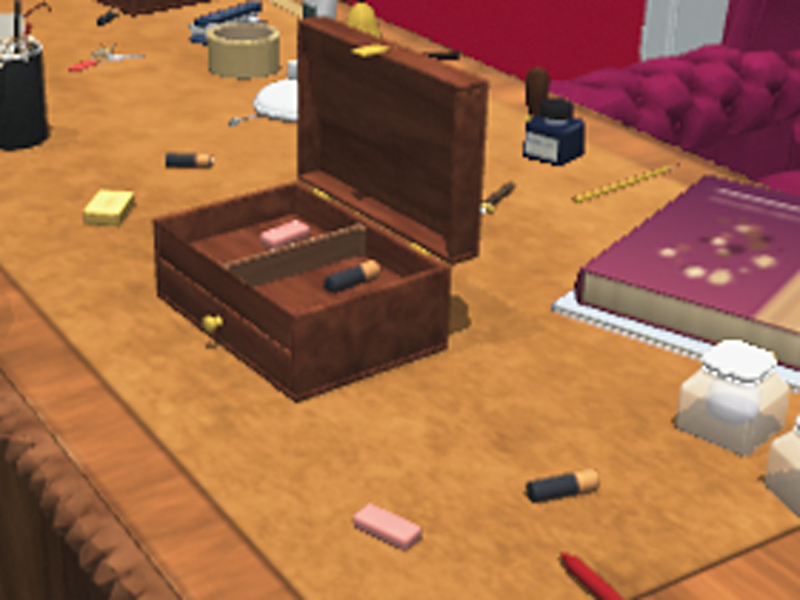

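The side view agrees with the box pose: the predicted rim corners lie within about 2 px. The box is at (526,-21), yaw 5.8°, and eraser_kept is left, battery_kept right. I'll start with battery 1 at (596,347), axis -30°.

Emit:
{"api": "send_rows", "payload": {
  "grip": [0.2,0.2,0.2,0.2,0.2,0.2,0.2,0.2],
  "xyz": [
    [0.15,-0.16,0],
    [0.15,-0.16,0],
    [0.15,-0.16,0],
    [0.15,-0.16,0],
    [0.15,-0.16,0],
    [0.15,-0.16,0],
    [0.19,-0.166,-0.01],
    [0.23,-0.173,-0.02]
  ],
  "yaw": [-3,-6,-9,-12,-15,-15,-15,-15],
  "grip_force": 15
}}

```text
time_s: 0.77
ee_pos: [377.1, 382.8, 167.2]
ee_rot: [179.9, -0.0, 150.3]
force: [0.6, 1.7, 0.8]
gripper_width: 55.0
gripper_force: 0.0
```

Emit:
{"api": "send_rows", "payload": {
  "grip": [0.0,0.0,0,0,0,0,0,0],
  "xyz": [
    [0.04,-0.006,-0.015],
    [0.08,-0.012,-0.03],
    [0.12,-0.018,-0.045],
    [0.16,-0.024,-0.06],
    [0.19,-0.03,-0.075],
    [0.22,-0.035,-0.09],
    [0.22,-0.035,-0.105],
    [0.22,-0.035,-0.105]
  ],
  "yaw": [0,0,0,0,0,0,0,0]
}}

```text
time_s: 1.43
ee_pos: [595.5, 346.3, 56.8]
ee_rot: [-179.6, -0.2, 150.1]
force: [-1.1, 0.6, -0.6]
gripper_width: 45.8
gripper_force: 0.0
```

Emit:
{"api": "send_rows", "payload": {
  "grip": [0,0,0,-0.9,-0.9,-0.9,-0.9,-0.9],
  "xyz": [
    [0,0,-0.03],
    [0,0,-0.057],
    [0,0,-0.057],
    [0,0,-0.057],
    [0,0,-0.057],
    [0,0,-0.057],
    [0,0,-0.057],
    [0,0,-0.057]
  ],
  "yaw": [0,0,0,0,0,0,0,0]
}}

```text
time_s: 2.1
ee_pos: [597.1, 348.6, 6.3]
ee_rot: [179.9, 0.1, 150.2]
force: [0.7, -0.5, -0.6]
gripper_width: 14.8
gripper_force: 0.0
```

Emit:
{"api": "send_rows", "payload": {
  "grip": [-0.9,-0.9,-0.9,-0.9,-0.9,-0.9,-0.9,-0.9],
  "xyz": [
    [0,0,0],
    [0,0,0.03],
    [0,0,0.07],
    [0,0,0.11],
    [0,0,0.14],
    [0,0,0.15],
    [0,0,0.15],
    [0,0,0.15]
  ],
  "yaw": [0,0,0,0,0,0,0,0]
}}

```text
time_s: 2.77
ee_pos: [596.0, 347.8, 154.0]
ee_rot: [-180.0, -0.0, 150.2]
force: [-0.8, 0.2, -0.2]
gripper_width: 4.5
gripper_force: 0.0
```

The fingers closed past 15 mm, so the grasp missed. I'll look again.

Run:
```python
from h import *
import pickle
s0=pickle.load(open('side.pkl','rb'))
s=grab('side','s1.png'); g=grab('top','t1.png')
a=cv2.resize(np.hstack([s['frame'][190:250,235:315],s0['frame'][190:250,235:315]]),(800,300),interpolation=2)
b=cv2.resize(np.hstack([g['frame'][180:240,120:200],pickle.load(open('top.pkl','rb'))['frame'][180:240,120:200]]),(800,300),interpolation=2)
cv2.imwrite('pics/c3.png',cv2.cvtColor(np.vstack([a,b]),cv2.COLOR_RGB2BGR))
print(env.state()['gripper_width'],env.state()['ee_pos'], proj(s0,(596,347,8)))
```

```text
4.86689475961921 [595.13935763 347.26825054 151.85293361] (np.float64(275.5658422925319), np.float64(221.05114777879442))
```

View pics/c3.png

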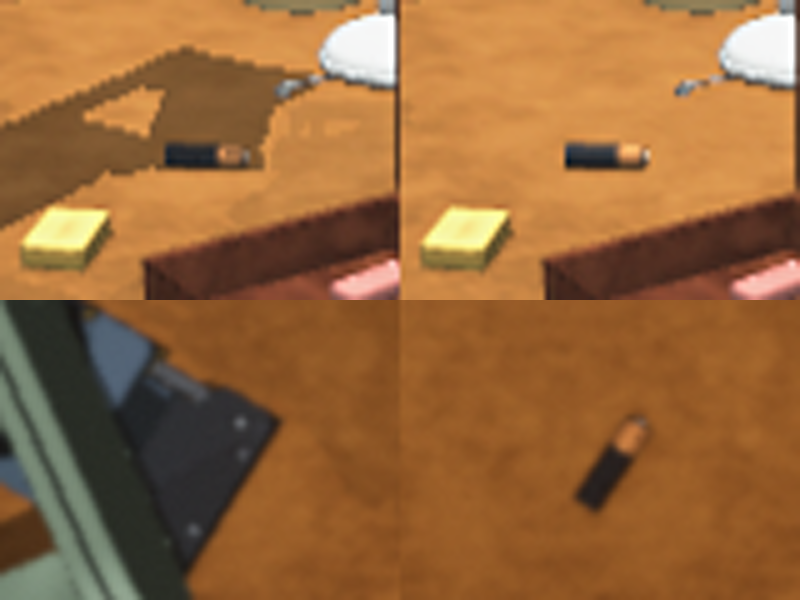

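The battery is still at its original spot, so the grip was too high and the lift too early. I'll go lower and hold longer.

Emit:
{"api": "send_rows", "payload": {
  "grip": [0,0,0,0,0,0,0,0],
  "xyz": [
    [0,0,-0.035],
    [0,0,-0.07],
    [0,0,-0.1],
    [0,0,-0.13],
    [0,0,-0.148],
    [0,0,-0.15],
    [0,0,-0.15],
    [0,0,-0.15]
  ],
  "yaw": [0,0,0,0,0,0,0,0]
}}

```text
time_s: 3.53
ee_pos: [596.7, 348.2, 4.6]
ee_rot: [180.0, -0.0, 150.2]
force: [-0.0, 0.2, 0.7]
gripper_width: 45.6
gripper_force: 0.0
```

Emit:
{"api": "send_rows", "payload": {
  "grip": [0,-1,-1,-1,-1,-1,-1,-1],
  "xyz": [
    [0,0,-0.003],
    [0,0,-0.003],
    [0,0,-0.003],
    [0,0,-0.003],
    [0,0,-0.003],
    [0,0,-0.003],
    [0,0,-0.003],
    [0,0,-0.003]
  ],
  "yaw": [0,0,0,0,0,0,0,0],
  "grip_force": 20
}}

```text
time_s: 4.2
ee_pos: [596.5, 348.0, 1.7]
ee_rot: [180.0, 0.0, 150.2]
force: [1.0, -0.4, 0.0]
gripper_width: 1.9
gripper_force: 0.0
```

Emit:
{"api": "send_rows", "payload": {
  "grip": [-1,-1,-1,-1],
  "xyz": [
    [0,0,0],
    [0,0,0],
    [0,0,0],
    [0,0,0]
  ],
  "yaw": [0,0,0,0]
}}

```text
time_s: 4.53
ee_pos: [596.4, 348.0, 1.6]
ee_rot: [180.0, -0.0, 150.2]
force: [0.0, -0.3, 0.1]
gripper_width: 0.4
gripper_force: 0.0
```

Run:
```python
from h import *
s=grab('side','s2.png')
cv2.imwrite('pics/c4.png',cv2.cvtColor(cv2.resize(s['frame'][130:250,215:335],(600,600),interpolation=2),cv2.COLOR_RGB2BGR))
print(proj(s,(596.4,348,1.6)),env.state()['qpos'])
```

```text
(np.float64(275.62450221179074), np.float64(222.8663816085106)) [ 2.93083620e+01  3.68686613e+01  8.62739949e+01  4.89111608e-03
  5.68549337e+01 -3.09216628e+01]
```

View pics/c4.png

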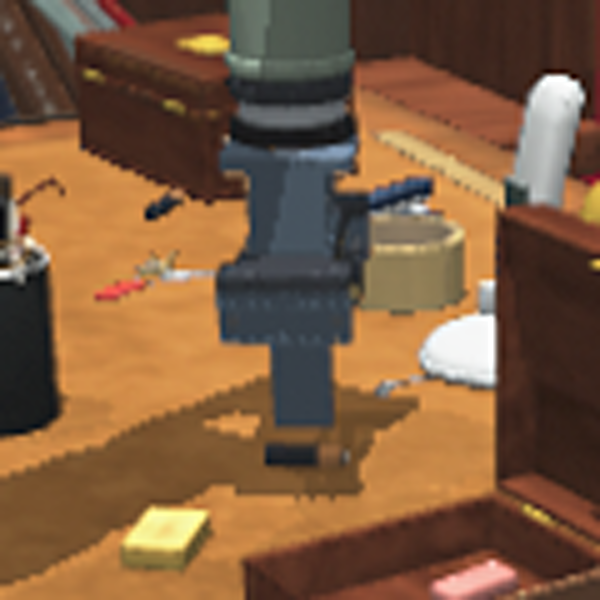

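In the side view the fingertips end at about (275.6,215), above and behind the battery. The reported TCP should project to row 223, so I'll check that offset.

Run:
```python
from h import *
import pickle
s0=pickle.load(open('side.pkl','rb')); print('start tip proj',proj(s0,(146.5,555.5,186)),env.grasp_offset)
for z in(1.6,15,20,25,30): print(z,proj(s0,(596.4,348,z)))
im=cv2.imread('pics/s2.png'); a=cv2.resize(cv2.imread('pics/side0.png')[80:200,40:160],(400,400),interpolation=2)
cv2.imwrite('pics/c5.png',np.hstack([a,cv2.resize(im[190:235,253:298],(400,400),interpolation=0)]))
```

```text
start tip proj (np.float64(99.58676618782948), np.float64(167.72309247130917)) 18.8
1.6 (np.float64(275.62450221179074), np.float64(222.8663816085106))
15 (np.float64(275.4672852496823), np.float64(218.7897243177036))
20 (np.float64(275.4083315571595), np.float64(217.26104702220178))
25 (np.float64(275.3492189077063), np.float64(215.72824795179267))
30 (np.float64(275.289946657561), np.float64(214.19131041364986))
```

View pics/c5.png

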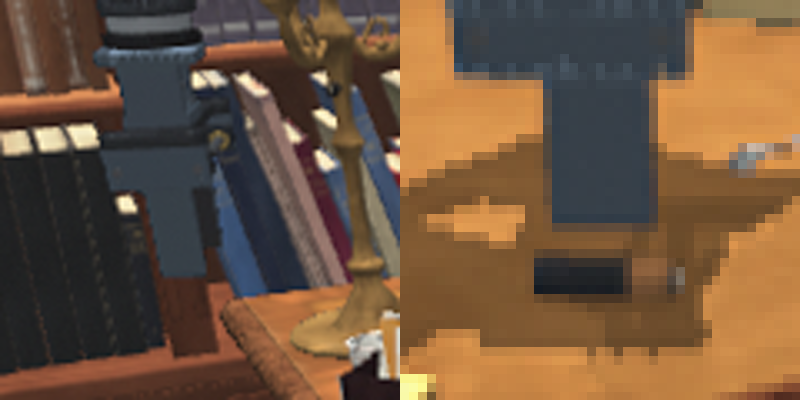

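The fingertips really are about 25 mm above the reported TCP, and the start picture shows the same offset. I'll open and descend in small steps while watching the force.

Emit:
{"api": "send_rows", "payload": {
  "grip": [0,0,0,0,0,0],
  "xyz": [
    [0,0,0],
    [0,0,0],
    [0,0,0],
    [0,0,0],
    [0,0,-0.003],
    [0,0,-0.003]
  ],
  "yaw": [0,0,0,0,0,0]
}}

```text
time_s: 5.08
ee_pos: [596.1, 347.9, -2.0]
ee_rot: [-180.0, -0.0, 150.2]
force: [1.0, 0.6, -0.5]
gripper_width: 37.9
gripper_force: 0.0
```

Run:
```python
from h import *
s=grab('side','s3.png'); t=grab('top','t3.png')
a=cv2.resize(s['frame'][175:250,235:335],(400,300),interpolation=0)
b=cv2.resize(t['frame'][150:300,60:260],(400,300),interpolation=2)
cv2.imwrite('pics/c6.png',cv2.cvtColor(np.hstack([a,b]),cv2.COLOR_RGB2BGR)); print(env.state()['ee_pos'],env.state()['force'],proj(t,(596,348,100)),proj(t,(596,348,200)))
```

```text
[596.27036449 347.95989822  -1.64762285] [ 1.35361533 -0.11787076 -0.10703636] (np.float64(152.81169215999788), np.float64(208.07301445672292)) (np.float64(140.71370909583507), np.float64(202.4328820443623))
```

View pics/c6.png

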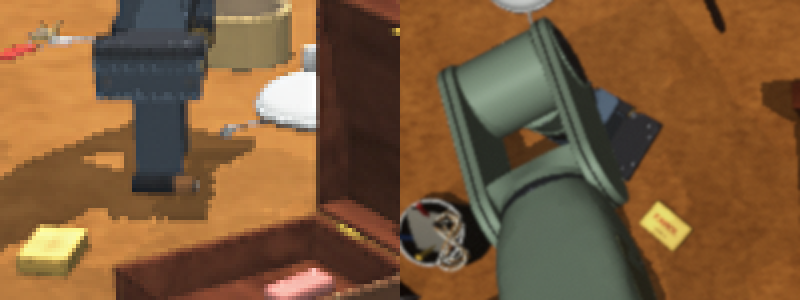

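Emit:
{"api": "send_rows", "payload": {
  "grip": [0,0,0,0,0,0],
  "xyz": [
    [0,0,-0.008],
    [0,0,-0.012],
    [0,0,-0.015],
    [0,0,-0.017],
    [0,0,-0.019],
    [0,0,-0.019]
  ],
  "yaw": [0,0,0,0,0,0]
}}

```text
time_s: 5.68
ee_pos: [596.2, 347.9, -21.0]
ee_rot: [-180.0, -0.0, 150.2]
force: [-0.5, -0.3, 0.3]
gripper_width: 45.6
gripper_force: 0.0
```

Emit:
{"api": "send_rows", "payload": {
  "grip": [0,0,0],
  "xyz": [
    [0,0,-0.002],
    [0,0,-0.002],
    [0,0,-0.002]
  ],
  "yaw": [0,0,0]
}}

```text
time_s: 5.93
ee_pos: [596.5, 348.0, -22.3]
ee_rot: [180.0, 0.0, 150.2]
force: [-0.8, -0.6, 0.8]
gripper_width: 45.5
gripper_force: 0.0
```

Emit:
{"api": "send_rows", "payload": {
  "grip": [-0.8,-0.8,-0.8,-0.8,-0.8,-0.8,-0.8,-0.8],
  "xyz": [
    [0,0,-0.002],
    [0,0,-0.002],
    [0,0,-0.002],
    [0,0,-0.002],
    [0,0,-0.002],
    [0,0,-0.002],
    [0,0,-0.002],
    [0,0,-0.002]
  ],
  "yaw": [0,0,0,0,0,0,0,0]
}}

```text
time_s: 6.6
ee_pos: [596.5, 348.1, -24.3]
ee_rot: [180.0, 0.0, 150.2]
force: [0.2, -0.1, 0.3]
gripper_width: 14.4
gripper_force: 20.0
```

Gripped, with a width of 14.4 mm at 20 N. The working rule is that an item rests on the desk when TCP z reads -24.

Emit:
{"api": "send_rows", "payload": {
  "grip": [-0.8,-0.8,-0.8,-0.8,-0.8,-0.8,-0.8,-0.8],
  "xyz": [
    [0,0,0.02],
    [0,0,0.055],
    [0,0,0.09],
    [-0.01,-0.01,0.125],
    [-0.035,-0.03,0.14],
    [-0.06,-0.06,0.14],
    [-0.085,-0.09,0.14],
    [-0.11,-0.12,0.14]
  ],
  "yaw": [0,0,0,6,12,18,24,30]
}}

```text
time_s: 7.27
ee_pos: [485.1, 227.0, 116.0]
ee_rot: [180.0, 0.0, -179.4]
force: [0.7, -0.4, -0.1]
gripper_width: 14.5
gripper_force: 20.0
```

Emit:
{"api": "send_rows", "payload": {
  "grip": [-0.8,-0.8,-0.8,-0.8,-0.8,-0.8,-0.8,-0.8],
  "xyz": [
    [0,-0.04,0],
    [0,-0.08,0],
    [0,-0.12,0],
    [0,-0.16,0],
    [0,-0.2,0],
    [0.002,-0.24,0],
    [0.004,-0.28,0],
    [0.006,-0.315,0]
  ],
  "yaw": [2,4,6,6,6,6,6,6]
}}

```text
time_s: 7.93
ee_pos: [492.1, -89.3, 115.9]
ee_rot: [-180.0, 0.0, -173.8]
force: [0.1, 0.4, 0.2]
gripper_width: 14.5
gripper_force: 20.0
```

Emit:
{"api": "send_rows", "payload": {
  "grip": [-0.8,-0.8,-0.8,-0.8],
  "xyz": [
    [0,-0.012,0],
    [0,-0.012,0],
    [0,-0.012,-0.02],
    [0,-0.012,-0.02]
  ],
  "yaw": [0,0,0,0]
}}

```text
time_s: 8.27
ee_pos: [490.2, -97.6, 93.3]
ee_rot: [179.9, -0.3, -173.8]
force: [-0.4, 0.5, -0.4]
gripper_width: 14.2
gripper_force: 20.0
```

Emit:
{"api": "send_rows", "payload": {
  "grip": [-0.8,-0.8,-0.8,-0.8,-0.8,-0.8,-0.5,-0.5],
  "xyz": [
    [0,0.002,-0.02],
    [0,0.002,-0.04],
    [0,0.002,-0.055],
    [0,0.002,-0.063],
    [0,0.002,-0.067],
    [0,0.002,-0.067],
    [0,0.002,-0.067],
    [0,0.002,-0.067]
  ],
  "yaw": [0,0,0,0,0,0,0,0]
}}

```text
time_s: 8.93
ee_pos: [493.3, -96.9, 29.6]
ee_rot: [-180.0, 0.1, -173.8]
force: [0.3, -0.2, 0.5]
gripper_width: 22.2
gripper_force: 0.0
```

Emit:
{"api": "send_rows", "payload": {
  "grip": [-0.5,-0.5,-0.5,-0.5,-0.3,0,0,0],
  "xyz": [
    [0,0,0],
    [0,0,0],
    [0,0,0.01],
    [0,0,0.03],
    [0,0,0.06],
    [0,0,0.09],
    [0,-0.02,0.1],
    [0,-0.06,0.1]
  ],
  "yaw": [0,0,0,0,0,0,0,0]
}}

```text
time_s: 9.6
ee_pos: [494.8, -155.6, 133.3]
ee_rot: [-179.9, 0.4, -173.5]
force: [0.6, -1.8, -0.1]
gripper_width: 44.7
gripper_force: 0.0
```

Emit:
{"api": "send_rows", "payload": {
  "grip": [0,0,0,0,0,0,0,0],
  "xyz": [
    [0,-0.04,0],
    [0.01,-0.08,0],
    [0.03,-0.11,0],
    [0.055,-0.14,-0.01],
    [0.076,-0.165,-0.03],
    [0.076,-0.173,-0.06],
    [0.076,-0.173,-0.095],
    [0.076,-0.173,-0.115]
  ],
  "yaw": [-4,-8,-12,-16.5,-16.5,-16.5,-16.5,-16.5]
}}

```text
time_s: 10.27
ee_pos: [567.0, -330.1, 10.7]
ee_rot: [179.9, -0.2, 169.7]
force: [-0.0, 0.4, -0.3]
gripper_width: 45.6
gripper_force: 0.0
```

Emit:
{"api": "send_rows", "payload": {
  "grip": [0,0,0,0,-0.8,-0.8,-0.8,-0.8],
  "xyz": [
    [0,0,-0.015],
    [0,0,-0.027],
    [0,0,-0.037],
    [0,0,-0.037],
    [0,0,-0.037],
    [0,0,-0.037],
    [0,0,-0.037],
    [0,0,-0.037]
  ],
  "yaw": [0,0,0,0,0,0,0,0]
}}

```text
time_s: 10.93
ee_pos: [569.1, -330.3, -22.2]
ee_rot: [-180.0, 0.1, 169.7]
force: [-0.3, 0.6, 0.1]
gripper_width: 21.6
gripper_force: 0.0
```

Emit:
{"api": "send_rows", "payload": {
  "grip": [-0.8,-0.8,-0.8],
  "xyz": [
    [0,0,0],
    [0,0,0],
    [0,0,0]
  ],
  "yaw": [0,0,0]
}}

```text
time_s: 11.18
ee_pos: [568.9, -330.1, -22.6]
ee_rot: [-180.0, 0.1, 169.7]
force: [-0.2, 0.3, 4.8]
gripper_width: 14.4
gripper_force: 20.0
```

Emit:
{"api": "send_rows", "payload": {
  "grip": [-0.8,-0.8,-0.8,-0.8,-0.8,-0.8,-0.8,-0.8],
  "xyz": [
    [0,0,0.02],
    [0,0,0.055],
    [0,0,0.09],
    [-0.01,0.01,0.125],
    [-0.035,0.03,0.14],
    [-0.06,0.06,0.14],
    [-0.078,0.09,0.14],
    [-0.078,0.13,0.14]
  ],
  "yaw": [0,0,0,4,8,12,16,16.5]
}}

```text
time_s: 11.85
ee_pos: [486.7, -199.9, 116.8]
ee_rot: [-180.0, -0.1, -173.8]
force: [0.3, 0.2, -0.5]
gripper_width: 14.1
gripper_force: 20.0
```

Emit:
{"api": "send_rows", "payload": {
  "grip": [-0.8,-0.8,-0.8,-0.8,-0.8,-0.8,-0.8,-0.8],
  "xyz": [
    [0,0.04,0],
    [0,0.08,0],
    [0,0.115,0],
    [0,0.136,0],
    [0,0.136,-0.02],
    [0,0.136,-0.04],
    [0,0.136,-0.055],
    [0,0.136,-0.055]
  ],
  "yaw": [0,0,0,0,0,0,0,0]
}}

```text
time_s: 12.52
ee_pos: [487.8, -63.3, 59.0]
ee_rot: [179.9, -0.4, -173.7]
force: [-0.1, 0.7, -1.2]
gripper_width: 14.2
gripper_force: 20.0
```

Emit:
{"api": "send_rows", "payload": {
  "grip": [-0.8,-0.8,-0.8,-0.8,-0.8,-0.55,-0.55,-0.55],
  "xyz": [
    [0,0.001,-0.012],
    [0,0.001,-0.022],
    [0,0.001,-0.03],
    [0,0.001,-0.033],
    [0,0.001,-0.033],
    [0,0.001,-0.033],
    [0,0.001,-0.033],
    [0,0.001,-0.033]
  ],
  "yaw": [0,0,0,0,0,0,0,0]
}}

```text
time_s: 13.18
ee_pos: [490.9, -63.1, 29.2]
ee_rot: [-180.0, 0.1, -173.8]
force: [0.3, 0.0, -0.7]
gripper_width: 20.5
gripper_force: 0.0
```

Emit:
{"api": "send_rows", "payload": {
  "grip": [-0.55,-0.55,-0.55,-0.55,-0.4,0,0,0],
  "xyz": [
    [0,0,0],
    [0,0,0.01],
    [0,0,0.025],
    [0,0,0.05],
    [0,0,0.08],
    [0,0,0.1],
    [-0.02,-0.03,0.1],
    [-0.03,-0.07,0.1]
  ],
  "yaw": [0,0,0,0,0,0,0,0]
}}

```text
time_s: 13.85
ee_pos: [460.5, -131.9, 131.1]
ee_rot: [-180.0, 0.2, -173.5]
force: [0.0, -0.3, 0.7]
gripper_width: 44.0
gripper_force: 0.0
```

Emit:
{"api": "send_rows", "payload": {
  "grip": [0,0,0,0,0,0,0,0],
  "xyz": [
    [0,-0.03,0],
    [0,-0.06,0],
    [-0.005,-0.09,0],
    [-0.01,-0.12,0],
    [-0.015,-0.15,0],
    [-0.021,-0.175,0],
    [-0.021,-0.175,-0.02],
    [-0.021,-0.175,-0.04]
  ],
  "yaw": [-7,-14,-21,-28,-35,-42,-49,-56]
}}

```text
time_s: 14.52
ee_pos: [440.1, -310.4, 90.1]
ee_rot: [179.9, 0.3, 129.7]
force: [-1.3, 0.7, -0.2]
gripper_width: 45.6
gripper_force: 0.0
```

Emit:
{"api": "send_rows", "payload": {
  "grip": [0,0,0,0,0,0,0,0],
  "xyz": [
    [0,0,-0.02],
    [0,0,-0.04],
    [0,0,-0.055],
    [0,0,-0.075],
    [0,0,-0.095],
    [0,0,-0.108],
    [0,0,-0.112],
    [0,0,-0.112]
  ],
  "yaw": [-7,-14,-18,-18,-18,-18,-18,-18]
}}

```text
time_s: 15.18
ee_pos: [439.1, -307.7, -23.7]
ee_rot: [-180.0, -0.1, 112.2]
force: [0.1, -0.2, 0.6]
gripper_width: 45.4
gripper_force: 0.0
```

Emit:
{"api": "send_rows", "payload": {
  "grip": [-0.7,-0.7,-0.7,-0.7,-0.7,-0.7,-0.7],
  "xyz": [
    [0,0,0],
    [0,0,0],
    [0,0,0],
    [0,0,0],
    [0,0,0],
    [0,0,0],
    [0,0,0]
  ],
  "yaw": [0,0,0,0,0,0,0]
}}

```text
time_s: 15.77
ee_pos: [439.9, -308.3, -22.6]
ee_rot: [180.0, 0.1, 112.2]
force: [-0.6, 1.1, 6.3]
gripper_width: 20.0
gripper_force: 20.0
```

Emit:
{"api": "send_rows", "payload": {
  "grip": [-0.7,-0.7,-0.7,-0.7,-0.7,-0.7,-0.7,-0.7],
  "xyz": [
    [0,0,0.02],
    [0,0,0.055],
    [0,0,0.09],
    [0,0.01,0.125],
    [0,0.03,0.14],
    [0,0.06,0.14],
    [0.005,0.09,0.14],
    [0.01,0.12,0.14]
  ],
  "yaw": [0,5,12,19,26,33,40,47]
}}

```text
time_s: 16.43
ee_pos: [449.1, -186.9, 117.0]
ee_rot: [180.0, 0.0, 159.5]
force: [-0.6, 0.0, 0.0]
gripper_width: 19.8
gripper_force: 20.0
```

Emit:
{"api": "send_rows", "payload": {
  "grip": [-0.7,-0.7,-0.7,-0.7,-0.7,-0.7,-0.7,-0.7],
  "xyz": [
    [0.01,0.035,0],
    [0.015,0.07,0],
    [0.02,0.105,0],
    [0.03,0.14,0],
    [0.036,0.175,0],
    [0.036,0.205,0],
    [0.036,0.218,-0.02],
    [0.036,0.218,-0.04]
  ],
  "yaw": [7,14,21,27,27,27,27,27]
}}

```text
time_s: 17.1
ee_pos: [486.4, 32.9, 77.0]
ee_rot: [180.0, 0.2, -173.6]
force: [0.0, -0.6, -0.6]
gripper_width: 19.5
gripper_force: 20.0
```

Emit:
{"api": "send_rows", "payload": {
  "grip": [-0.7,-0.7,-0.7,-0.7,-0.7,-0.4,-0.4,-0.4],
  "xyz": [
    [0,0,-0.018],
    [0,0,-0.034],
    [0,0,-0.045],
    [0,0,-0.049],
    [0,0,-0.049],
    [0,0,-0.049],
    [0,0,-0.049],
    [0,0,-0.049]
  ],
  "yaw": [0,0,0,0,0,0,0,0]
}}

```text
time_s: 17.77
ee_pos: [486.2, 30.0, 28.5]
ee_rot: [-180.0, 0.1, -173.8]
force: [0.3, -0.6, 0.1]
gripper_width: 27.4
gripper_force: 0.0
```

Emit:
{"api": "send_rows", "payload": {
  "grip": [-0.4,-0.4,-0.4,-0.4,-0.4,-0.4,-0.4,-0.4],
  "xyz": [
    [0,0,0],
    [0,0,0.01],
    [0,0,0.025],
    [0,0,0.05],
    [0,0,0.08],
    [-0.02,0,0.12],
    [-0.05,0,0.15],
    [-0.09,0,0.17]
  ],
  "yaw": [0,0,0,0,0,0,0,0]
}}

```text
time_s: 18.43
ee_pos: [403.2, 30.1, 197.9]
ee_rot: [-180.0, 0.4, -173.8]
force: [0.3, -0.5, 0.5]
gripper_width: 27.4
gripper_force: 0.0
```

Run:
```python
from h import *
import pickle
s=grab('side','s4.png'); t=grab('top','t4.png'); pickle.dump((t,s),open('after.pkl','wb'))
a=cv2.resize(s['frame'][165:310,250:395],(400,400),interpolation=2)
b=cv2.resize(t['frame'][175:300,250:375],(400,400),interpolation=2)
cv2.imwrite('pics/c7.png',cv2.cvtColor(np.hstack([a,b]),cv2.COLOR_RGB2BGR)); print(env.state()['ee_pos'])
```

```text
[398.82695138  30.04665472 198.28707075]
```

View pics/c7.png

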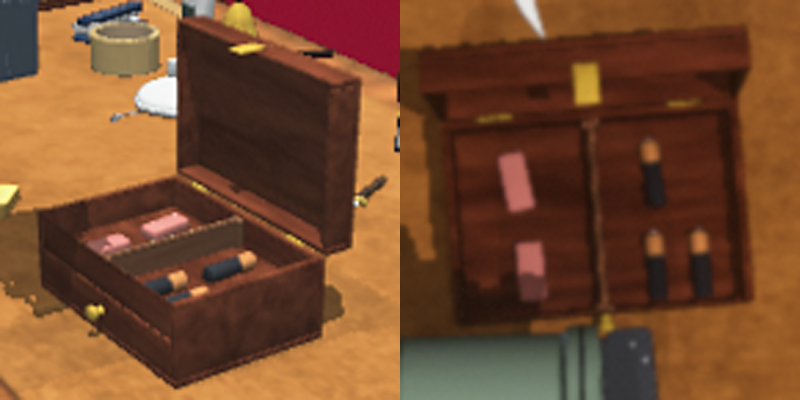

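Everything lies in its own compartment, clear of the divider. The lid's inner top-left corner in the side view is at about (315.3,171.5) and its outer top-right corner at (380.5,194), so I'll estimate the lid angle from those.

Run:
```python
from h import *
import pickle
t,s=pickle.load(open('after.pkl','rb')); c,q=np.cos(np.radians(5.8)),np.sin(np.radians(5.8))
W=lambda x,y,z:(526.1+c*x-q*y,-20.9+q*x+c*y,z)
E=lambda th,r,o:(80-r*np.cos(th)+o*np.sin(th),76+r*np.sin(th)+o*np.cos(th))
for th in(1.3,1.4,1.5,1.57,1.66):
    i=E(th,150,0);o=E(th,150,29)
    print(th,'inL',np.round(proj(s,W(i[0],110,i[1])),1),'outR',np.round(proj(s,W(o[0],-110,o[1])),1),'topview outL/outR',np.round(proj(t,W(o[0],110,o[1])),1),np.round(proj(t,W(o[0],-110,o[1])),1))
print('topview seen outL',250+422*.3125,175+55*.3125,'outR',250+748*.3125,175+28*.3125)
for th in(1.66,1.5,1.3,1.1,0.9,0.7,0.5,0.3,0.15,0):
    p=E(th,130,29); w=W(p[0]+16,-25,p[1]); print(th,np.round(w,0),'ee z',round(w[2]-26))
```

```text
1.3 inL [300.2 176.5] outR [367.2 194.9] topview outL/outR [256.7 209.1] [360.6 200.4]
1.4 inL [305.2 174.2] outR [372.6 193.4] topview outL/outR [256.1 201.9] [360.  193.3]
1.5 inL [310.2 172.5] outR [378.  192.6] topview outL/outR [255.6 194.9] [359.3 186.2]
1.57 inL [313.8 171.7] outR [381.7 192.5] topview outL/outR [255.3 190. ] [358.8 181.4]
1.66 inL [318.2 171. ] outR [386.2 192.8] topview outL/outR [255. 184.] [358.1 175.5]
topview seen outL 381.875 192.1875 outR 483.75 183.75
1.66 [664. -32. 203.] ee z 177
1.5 [644. -34. 208.] ee z 182
1.3 [617. -37. 209.] ee z 183
1.1 [591. -39. 205.] ee z 179
0.9 [566. -42. 196.] ee z 170
0.7 [544. -44. 182.] ee z 156
0.5 [524. -46. 164.] ee z 138
0.3 [509. -48. 142.] ee z 116
0.15 [501. -49. 124.] ee z 98
0 [495. -49. 105.] ee z 79
```

The lid is at about 1.55 rad. I'll close the fingers, pass over the lid and come down behind it.

Emit:
{"api": "send_rows", "payload": {
  "grip": [-1,-1,-1,-1,-1,-1,-1,-1],
  "xyz": [
    [0,-0.025,0.025],
    [0,-0.045,0.055],
    [0.02,-0.065,0.06],
    [0.06,-0.065,0.06],
    [0.1,-0.065,0.06],
    [0.14,-0.065,0.06],
    [0.18,-0.065,0.06],
    [0.22,-0.065,0.06]
  ],
  "yaw": [0,0,0,0,0,0,0,0]
}}

```text
time_s: 19.2
ee_pos: [623.3, -35.1, 253.8]
ee_rot: [180.0, -0.0, -173.8]
force: [0.3, -0.0, 1.3]
gripper_width: 0.3
gripper_force: 0.0
```

Emit:
{"api": "send_rows", "payload": {
  "grip": [-1,-1,-1,-1,-1,-1],
  "xyz": [
    [0.03,0,0],
    [0.06,0,0],
    [0.075,0,0],
    [0.075,0,0],
    [0.075,0,-0.02],
    [0.075,0,-0.02]
  ],
  "yaw": [0,0,0,0,0,0]
}}

```text
time_s: 19.7
ee_pos: [694.2, -34.9, 230.7]
ee_rot: [179.9, -0.4, -173.8]
force: [-0.6, 0.2, -1.5]
gripper_width: 0.4
gripper_force: 0.0
```

Emit:
{"api": "send_rows", "payload": {
  "grip": [-1,-1,-1,-1,-1,-1,-1,-1],
  "xyz": [
    [0,0,-0.025],
    [0,0,-0.045],
    [0,0,-0.054],
    [-0.01,0,-0.054],
    [-0.02,0,-0.054],
    [-0.03,0,-0.054],
    [-0.04,0,-0.054],
    [-0.05,0,-0.054]
  ],
  "yaw": [0,0,0,0,0,0,0,0]
}}

```text
time_s: 20.37
ee_pos: [647.1, -35.3, 182.3]
ee_rot: [-179.9, 0.3, -173.8]
force: [4.1, -1.1, 2.5]
gripper_width: 0.1
gripper_force: 2.0
```

Emit:
{"api": "send_rows", "payload": {
  "grip": [-1,-1,-1],
  "xyz": [
    [-0.01,0,0],
    [-0.02,0,0],
    [-0.03,0,0]
  ],
  "yaw": [0,0,0]
}}

```text
time_s: 20.62
ee_pos: [617.8, -35.9, 182.9]
ee_rot: [-179.8, 0.4, -173.8]
force: [4.1, -1.9, 2.0]
gripper_width: 0.4
gripper_force: 1.7
```

The contact is as predicted, at about 4 N. I'll continue along the arc.

Emit:
{"api": "send_rows", "payload": {
  "grip": [-1,-1,-1,-1,-1,-1,-1,-1],
  "xyz": [
    [-0.01,-0.002,-0.002],
    [-0.02,-0.003,-0.004],
    [-0.032,-0.004,-0.008],
    [-0.045,-0.005,-0.013],
    [-0.056,-0.006,-0.02],
    [-0.067,-0.007,-0.027],
    [-0.077,-0.008,-0.036],
    [-0.087,-0.009,-0.045]
  ],
  "yaw": [0,0,0,0,0,0,0,0]
}}

```text
time_s: 21.28
ee_pos: [529.5, -44.3, 137.6]
ee_rot: [-179.9, 0.2, -173.8]
force: [0.8, -0.2, 2.5]
gripper_width: 0.4
gripper_force: 1.5
```

Emit:
{"api": "send_rows", "payload": {
  "grip": [-1,-1,-1,-1,-1],
  "xyz": [
    [-0.008,-0.001,-0.011],
    [-0.015,-0.002,-0.022],
    [-0.019,-0.003,-0.031],
    [-0.023,-0.003,-0.04],
    [-0.023,-0.003,-0.04]
  ],
  "yaw": [0,0,0,0,0]
}}

```text
time_s: 21.7
ee_pos: [504.9, -47.1, 94.5]
ee_rot: [180.0, -0.1, -173.8]
force: [0.8, 1.2, 0.2]
gripper_width: 0.4
gripper_force: 0.0
```

Emit:
{"api": "send_rows", "payload": {
  "grip": [-1,-1,-1,-1,-1],
  "xyz": [
    [-0.003,0,-0.006],
    [-0.006,0,-0.012],
    [-0.006,0,-0.016],
    [-0.006,0,-0.018],
    [-0.006,0,-0.018]
  ],
  "yaw": [0,0,0,0,0]
}}

```text
time_s: 22.12
ee_pos: [499.9, -47.2, 77.8]
ee_rot: [-180.0, -0.1, -173.8]
force: [-3.0, -1.7, 6.4]
gripper_width: 0.3
gripper_force: 3.3
```

Emit:
{"api": "send_rows", "payload": {
  "grip": [-1,-1,-1],
  "xyz": [
    [0,0,-0.002],
    [0,0,-0.004],
    [0,0,-0.004]
  ],
  "yaw": [0,0,0]
}}

```text
time_s: 22.37
ee_pos: [500.0, -47.2, 77.5]
ee_rot: [-180.0, 0.0, -173.7]
force: [-10.9, -1.4, 32.1]
gripper_width: 0.6
gripper_force: 16.1
```

There is a hard stop at 32 N right at the shut height. I'll back off and verify.

Emit:
{"api": "send_rows", "payload": {
  "grip": [-1,-1,-1,-1,-1,-1,-1,-1],
  "xyz": [
    [0,0,0.02],
    [0,0,0.05],
    [0,0,0.09],
    [-0.02,0.03,0.12],
    [-0.04,0.07,0.13],
    [-0.06,0.11,0.13],
    [-0.08,0.15,0.13],
    [-0.1,0.19,0.13]
  ],
  "yaw": [0,0,0,0,0,0,0,0]
}}

```text
time_s: 23.03
ee_pos: [407.1, 128.7, 203.6]
ee_rot: [180.0, 0.0, -173.8]
force: [-0.5, 0.4, -0.5]
gripper_width: 0.6
gripper_force: 0.0
```

Emit:
{"api": "send_rows", "payload": {
  "grip": [-1,-1,-1,-1],
  "xyz": [
    [-0.02,0.04,0],
    [-0.04,0.08,0],
    [-0.04,0.1,0],
    [-0.04,0.1,0]
  ],
  "yaw": [0,0,0,0]
}}

```text
time_s: 23.37
ee_pos: [367.0, 231.3, 203.2]
ee_rot: [179.9, -0.0, -173.5]
force: [0.6, 0.0, -0.5]
gripper_width: 0.6
gripper_force: 0.0
```

Run:
```python
from h import *
s=grab('side','s5.png'); t=grab('top','t5.png')
a=cv2.resize(s['frame'][205:315,250:395],(400,300),interpolation=2)
b=cv2.resize(t['frame'][150:300,210:410],(400,300),interpolation=2)
c=cv2.resize(s['frame'][180:405,200:500],(400,300)); d=cv2.resize(t['frame'][165:345,150:500],(400,300))
q,w=np.cos(np.radians(5.8)),np.sin(np.radians(5.8))
for y in(110,-110):
  p=(526.1+q*-70-w*y,-20.9+w*-70+q*y,105); print(proj(s,p))
cv2.imwrite('pics/c8.png',cv2.cvtColor(np.vstack([np.hstack([a,b]),np.hstack([c,d])]),cv2.COLOR_RGB2BGR))
```

```text
(np.float64(262.85980575555743), np.float64(230.05124100807956))
(np.float64(313.95867758866893), np.float64(263.1783974090293))
```

View pics/c8.png

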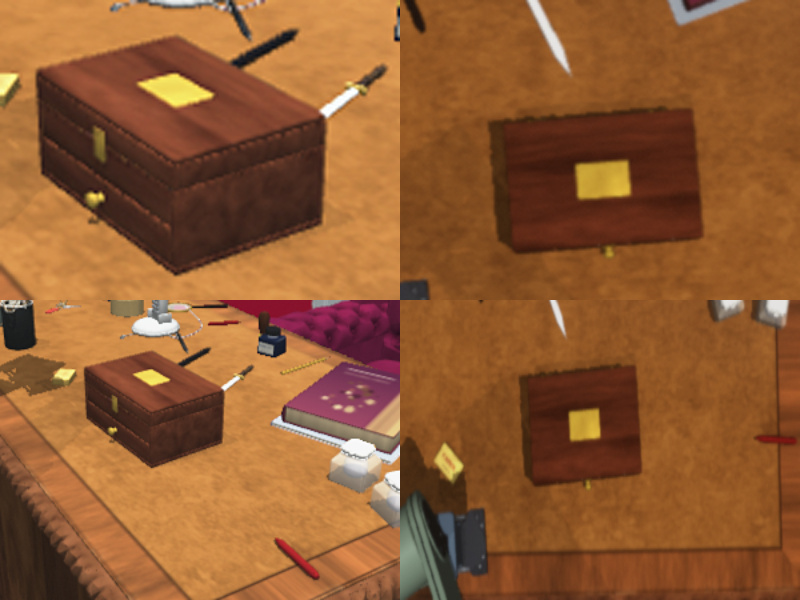

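The lid is fully shut: its front corners are at about (263.5,230.5) and (314,264) against a predicted (262.9,230.1) and (314,263.2). The matchbox and wax haven't moved, and the arm is clear.

```bash
python3 -c "
from workcell import env
print(env.job_done())"
```

```text
the job is handed in; nothing more can be done
None
```

Both batteries and the eraser are in their matching compartments and the lid is fully shut; I handed the job in at about 23.5 s, and the hand-in returned no verdict.

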